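Seat the loose gearbox cap

ROBOT

A 7-joint arm with a two-finger parallel gripper is mounted at the origin on the work surface. World frame = base frame: x ahead of the robot, y to its left, z up, the work surface at z = 0. Lengths are in mm, angles in rad, forces in N, time in s.
With the tool pointing down it reaches from about 350 to 900 mm from the base axis. Payload 8.1 kg.
Tool frame: the origin (TCP) lies where the fingers leave the gripper's body, on its centre line; the fingertips stand 66 mm ahead of it and the grasp point (between the pads) lies 47 mm ahead of it; x points along the fingers, z is the direction in which the jaws open and shut, and the axes are right-handed (so a half turn about x gives the same grasp; the last joint's range is limited). The gripper opens to 92 mm and grips with 3 to 60 N. Pads are 19 mm wide; open, the fingers measure 130 mm over their backs; the gripper's body (75 mm by 190 mm) begins 47 mm behind the grasp point.
Start: joints at [-1.293, 0.434, 0.025, 1.573, -0.012, 1.134, -0.075], TCP at [232.316, 580.231, 292.242] pointing down, gripper open.
Joint ranges: [-2.62, 2.62], [-0.44, 2.09], [-1.27, 1.32], [0.08, 2.57], [-1.32, 4.46], [0.12, 2], [-2.74, 2.74]. Speed limits (rad/s): [2.22, 2.22, 3.01, 3.01, 3.14, 3.14, 3.14].

INTERFACE

Orientations are given as a unit quaternion [x, y, z, w].
In Python, from workcell import robot gives the robot as it stands.
- The arm moves only by the tool send_rows, never from a script. Its argument "deltas" is one flat list of numbers, 4 for each row, row after row: the shift along the tool's x, y, z in cm, then the turn about the tool's x in rad. A call has 1 to 20 rows; each row is the pose to reach, as a shift and turn from the pose measured when the call began, along the tool's axes at that moment; what a row does not reach only later rows make up. A row lasts 1/10 s, in which the tool goes at most 50 mm and 8.59 degrees, less where a joint would pass 70% of its speed; a pose out of reach is approached as far as the arm can. A call with a gripper value outside its range is refused whole. "claw" is the gripper command: -1 is fully open, 1 is shut, values between are in proportion, set as the call begins (left out, the last holds). The fingers move at their own pace and stop on an object; "squeeze" is the grip in N (left out, the last holds). Time passes only in rows, so rows that repeat a pose let the fingers close. It gives the time, the measured TCP pose, the force and the opening at its end, in the units of the state.
- robot.get_state(): the state, without advancing time (a new reading comes with each control period).
- robot.read_camera(name): name is "scene" or "top" or "wrist"; returns the picture (420x560x3 uint8, red, green, blue); there is no depth.
- robot.camera_model(name): a dict with "vfov" (degrees; the focal length in pixels is half the picture's height over the tangent of half this angle, whatever the lens; pixels are square), "cx", "cy" (the principal point, pixels), "distortion" ([k1, k2, p1, p2, k3] as OpenCV has them; the pictures are not rectified), "R" (3x3) and "t" (3): a world point X has camera coordinates R X + t. Camera axes: x right, y down, z forward; pixel columns grow to the right and rows downward; lengths in mm; the calibration is good to about 2 mm. A picture is of the moment at which its call begins: read the wrist's pose just before it. camera_model takes no time and is no camera call; for the wrist camera it gives the pose at the moment of the call.
- robot.close_job(): hands the job in, once; it reports no verdict.
The state is a dict: "time": time; "joints": joint angles; "dq": joint speeds; "effort": joint torques, N m; "tool_pos": TCP position; "ee_rot": TCP orientation; "wrist_force": force on the tool from outside, world axes, zero at the start; "wrist_torque": the same for the moment, N m; "grip_width": opening from 0.0 (shut) to 1.0 (fully open).
Only numpy, scipy, OpenCV 4.12 (cv2) and the standard library are available. Lean on these libraries where they do the work, as an engineer would, in place of code of your own. Each camera call takes 0.05 s, during which the arm holds its last target. There are 200 camera calls.

TASK

One of the four identical orange caps on the grinder's green gearbox housing is not seated: it rocks. With the fingertips press lightly near the rim of one cap after another until you find the one that rocks, then press that cap firmly in its middle until it is fully home, and draw back. Do not press hard (over 15 N) on the caps that are already seated, and leave the loose things lying about where they are, without lifting or shifting them.

Things in the scene. Friction and masses are not known exactly. Their poses are not given: they have to be found in the camera images.
- cap_a_top (a point): centre of the flat top of one of four identical orange round caps, 76 mm across, on the green housing; z is the cap's upward normal and leans as it tilts. All start level, 29 to 35 mm above the deck, seated or not: looks and height do not tell which is loose, nor does the name. Pressed anywhere, a seated cap stays level, sinks about 1 mm per 3.5 N (4 mm at most) on its soft liner and comes back
- cap_b_top (a point): centre of the flat top of one of four identical orange round caps, 76 mm across, on the green housing; z is the cap's upward normal and leans as it tilts. All start level, 29 to 35 mm above the deck, seated or not: looks and height do not tell which is loose, nor does the name. Pressed anywhere, a seated cap stays level, sinks about 1 mm per 3.5 N (4 mm at most) on its soft liner and comes back
- cap_c_top (a point): centre of the flat top of one of four identical orange round caps, 76 mm across, on the green housing; z is the cap's upward normal and leans as it tilts. All start level, 29 to 35 mm above the deck, seated or not: looks and height do not tell which is loose, nor does the name. Pressed anywhere, a seated cap stays level, sinks about 1 mm per 3.5 N (4 mm at most) on its soft liner and comes back
- cap_d_top (a point): centre of the flat top of one of four identical orange round caps, 76 mm across, on the green housing; z is the cap's upward normal and leans as it tilts. All start level, 29 to 35 mm above the deck, seated or not: looks and height do not tell which is loose, nor does the name. Pressed anywhere, a seated cap stays level, sinks about 1 mm per 3.5 N (4 mm at most) on its soft liner and comes back
- deck_top (a point): centre of the housing's flat top, on its surface. About the loose cap: pressed with 2 to 3 N near its rim (25 to 32 mm from its centre), it tilts 0.1 rad or more towards the fingertip, and springs back level when let go. Pressed in its middle it gives way from about 10 N, is 8 mm down and stops at about 17 N, stays down and no longer rocks: it is home (25 N is ample)
- deck: green gearbox housing 280 x 380 x 60 mm with a flat top (the deck), fixed to the bench, with a grey motor on its far side (top 90 mm above the bench); origin at the centre of its underside, z up, long side along its y axis. The four caps stand near its corners, about 70 mm from the centre along x and 115 mm along y
- collar: loose steel shaft collar, ring 44 mm across, 18 mm high, lying on the deck between the caps; origin at the centre of its underside. Leave alone
- handle: loose light wooden knife handle blank 110 x 26 x 22 mm on the bench; origin at the centre of its underside. Leave alone
- blade: loose steel knife blade blank about 240 x 34 x 4 mm lying flat on the bench; origin on its underside. Leave alone
- tin: loose blue jar of polishing paste with a pale label and steel lid, 60 mm across, 70 mm high, upright on the bench; origin at the centre of its underside. Leave alone

How it is judged (in metres and radians):
On the way, in this order (a step that is already met when the one before it is completed fails the run):
1. the loose cap has been rocked: pressed near its rim so that it tilted by more than 0.06 rad, while not yet home (angle between any of cap_a_top, cap_b_top, cap_c_top, cap_d_top's own z axis and vertical above 0.06 rad and not (distance of any of cap_a_top, cap_b_top, cap_c_top, cap_d_top from where it was at the start of the episode above 0.0065 m)), for 0.04 s.
2. the loose cap is home (6.5 mm or more lower than at the start) and level (distance of any of cap_a_top, cap_b_top, cap_c_top, cap_d_top from where it was at the start of the episode above 0.0065 m and angle between each of cap_a_top, cap_b_top, cap_c_top, cap_d_top's own z axis and vertical below 0.03 rad), for 0.2 s.
At the end, for the whole second after the job is handed in: The loose cap has gone down by more than 6.5 mm (fully home is 8 mm) and all four caps are level within 0.03 rad; the collar, handle, blade and jar are within 15 mm of where they were and at rest (all of step 2 and distance of each of collar, handle, blade, tin from where it was at the start of the episode below 0.015 m and linear speed of each of collar, handle, blade, tin below 0.02 m/s); the robot touches nothing.
It fails at once if a cap that is already seated is pressed with more than 15 N (it is level and bottoms on its liner, 3.3 to 4.6 mm down) ((contact force between the fingers and cap_a above 15 N and distance of cap_a_top from where it was at the start of the episode between 0.0033 and 0.0046 m and angle between cap_a_top's own z axis and vertical below 0.03 rad) or (contact force between the arm and cap_a above 15 N and distance of cap_a_top from where it was at the start of the episode between 0.0033 and 0.0046 m and angle between cap_a_top's own z axis and vertical below 0.03 rad) or (contact force between the fingers and cap_b above 15 N and distance of cap_b_top from where it was at the start of the episode between 0.0033 and 0.0046 m and angle between cap_b_top's own z axis and vertical below 0.03 rad) or (contact force between the arm and cap_b above 15 N and distance of cap_b_top from where it was at the start of the episode between 0.0033 and 0.0046 m and angle between cap_b_top's own z axis and vertical below 0.03 rad) or (contact force between the fingers and cap_c above 15 N and distance of cap_c_top from where it was at the start of the episode between 0.0033 and 0.0046 m and angle between cap_c_top's own z axis and vertical below 0.03 rad) or (contact force between the arm and cap_c above 15 N and distance of cap_c_top from where it was at the start of the episode between 0.0033 and 0.0046 m and angle between cap_c_top's own z axis and vertical below 0.03 rad) or (contact force between the fingers and cap_d above 15 N and distance of cap_d_top from where it was at the start of the episode between 0.0033 and 0.0046 m and angle between cap_d_top's own z axis and vertical below 0.03 rad) or (contact force between the arm and cap_d above 15 N and distance of cap_d_top from where it was at the start of the episode between 0.0033 and 0.0046 m and angle between cap_d_top's own z axis and vertical below 0.03 rad)).
It fails at once if a loose thing lying about is moved by more than 15 mm or lifted (distance of any of collar, handle, blade, tin from where it was at the start of the episode above 0.015 m).
It also fails if it takes over 48 s, if anything falls off the work surface, if the arm or the gripper's body presses on something with over 40 N, if the wrist force passes 120 N, or if a joint passes its speed limit or range.

## Working session

There is one attempt and no reset: what is moved stays moved. The work goes in short steps, Python scripts to look and compute and a tool call to move; the robot and the scene stay as the last step left them, time stands still between calls to the robot, and variables do not carry over. Pictures are saved under pics/ and viewed, about 8 in all and at most 12, crops included, and the job is handed in when it is done.

Besides the shell and the picture viewer there is one more tool, called after "Call:" as name(argument=value, ...) on one line, values as JSON. send_rows: Moves the arm, as the interface text tells. Its arguments: {"type":"object","properties":{"deltas":{"type":"array","items":{"type":"number"}},"claw":{"type":"number"},"squeeze":{"type":"number"}},"required":["deltas"]}

```bash
mkdir -p pics; ls; cat > h.py <<'E'
import numpy as np, cv2
from workcell import robot
def cam(n):
    m=robot.camera_model(n); f=210/np.tan(np.radians(m['vfov'])/2)
    K=np.array([[f,0,m['cx']],[0,f,m['cy']],[0,0,1]]); return K,np.array(m['distortion'],float),np.array(m['R']),np.array(m['t'])
def ray(c,px):
    K,d,R,t=c; u=cv2.undistortPoints(np.array(px,float).reshape(-1,1,2),K,d)[:,0]
    return -R.T@t, np.c_[u,np.ones(len(u))]@R
def onz(c,px,z):
    o,v=ray(c,px); return o+v*((z-o[2])/v[:,2:])
E
python3 - <<'E'
from h import *
s=robot.get_state(); print(s)
for n in ("scene","top"):
    im=robot.read_camera(n); cv2.imwrite(f'pics/{n}0.png',im[:,:,::-1])
    c=cam(n); print(n,c[0][0,0],c[1],-c[2].T@c[3])
    h=cv2.cvtColor(im,cv2.COLOR_RGB2HSV)
    m=cv2.inRange(h,(3,120,90),(20,255,255))
    cs,_=cv2.findContours(m,0,2)
    for k in cs:
        if cv2.contourArea(k)>80:
            e=cv2.fitEllipse(k); print(cv2.contourArea(k),np.round(e[0],1),np.round(e[1],1),onz(c,[e[0]],92).round(1))
E
```

```text
pics
{'time': 0.0, 'joints': array([-1.29263558,  0.43521597,  0.02501368,  1.57403896, -0.01161481,
        1.13402283, -0.07509507]), 'dq': array([-1.39645361e-03, -1.38342661e-03, -8.13414919e-05, -4.72649307e-04,
        1.77679560e-04, -1.89643456e-03, -2.75101830e-04]), 'effort': array([-3.97240274e-04, -6.67846656e+01,  9.85197276e-01, -3.14474666e+01,
       -6.04303996e-02,  4.25756711e-02,  1.33766825e-04]), 'tool_pos': array([232.18256769, 579.85433968, 291.4722118 ]), 'ee_rot': array([-0.39666421,  0.58602389,  0.39597254,  0.58518309]), 'wrist_force': array([-0.51368253,  0.47888435,  0.79475559]), 'wrist_torque': array([-0.02649468, -0.02404852,  0.02354754]), 'grip_width': 0.9983746935152409}
scene 445.8385999004371 [-0.09597155  0.          0.          0.          0.        ] [1167.55295065   43.94773054  986.79284417]
469.5 [533.9 415. ] [13.5 71.5] [[975.9 528.1  92. ]]
966.0 [ 36.6 374. ] [18.2 93.8] [[ 958.4 -462.3   92. ]]
158.5 [519.7  23.6] [ 4.8 59.3] [[-438.   871.5   92. ]]
185648.0 [286.3 232.7] [407.9 618.3] [[581.2  22.5  92. ]]
107.5 [173.3   8.7] [11.5 20.6] [[-419.1 -471.    92. ]]
212.0 [43.5 20. ] [10.4 16.8] [[-334.8 -971.9   92. ]]
2658.5 [ 275.9 -100.7] [150.  530.8] [[-1667.7  -162.5    92. ]]
top 521.748895584727 [-0.11733174  0.          0.          0.          0.        ] [ 3.30422245e+02 -1.65487353e-01  1.40856758e+03]
183626.5 [296.5 209.6] [369.  795.9] [[467.4 -58.4  92. ]]
299.5 [104.    7.2] [15.8 31.5] [[1030.7  459.3   92. ]]
143.0 [79.8  4.5] [ 8.9 30.3] [[1042.  529.   92.]]
229.5 [28.   5.8] [12.1 30.8] [[1046.7  680.1   92. ]]
107.5 [7.  6.1] [ 7.3 24.2] [[1050.   743.3   92. ]]
```

View pics/scene0.png

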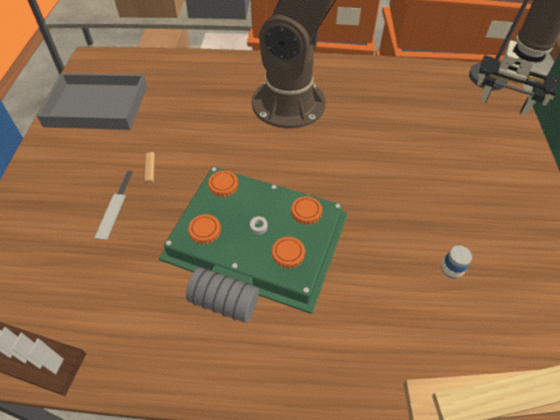

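View pics/top0.png

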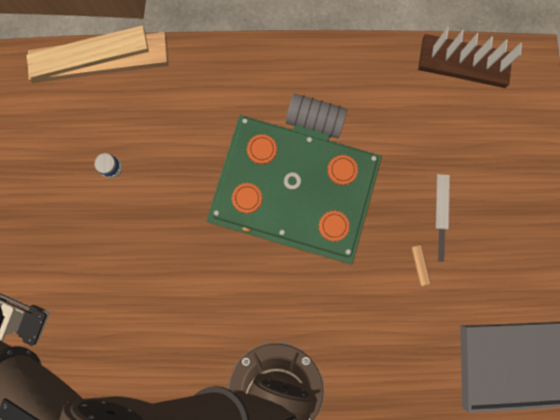

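The scene view shows the caps at (223,183), (307,210), (205,229) and (288,252). The top view shows them at (262,149), (342,170), (247,198) and (334,226), with the collar at (292,181) between them. The jar, handle and blade lie clear of the housing.

```bash
python3 - <<'E'
from h import *
T=[(262,149),(342,170),(247,198),(334,226)]; S=[(205,229),(288,252),(223,183),(307,210)]
# pairing checked by rays; scene camera looks back toward the base
C={n:cam(n) for n in("scene","top")}; P={}
for n,seeds in(("scene",S),("top",T)):
    im=cv2.imread(f'pics/{n}0.png'); h=cv2.cvtColor(im,cv2.COLOR_BGR2HSV)
    m=cv2.inRange(h,(4,195,150),(16,255,255)); m[:120 if n=="top" else 160]=0
    m=cv2.morphologyEx(m,cv2.MORPH_CLOSE,np.ones((5,5)))
    cs,_=cv2.findContours(m,0,2); P[n]=[]
    for q in seeds:
        k=[k for k in cs if cv2.pointPolygonTest(k,q,True)>-4 and cv2.contourArea(k)>100][0]
        e=cv2.fitEllipse(k); P[n].append(e); print(n,q,np.round(e[0],1),np.round(e[1],1),cv2.contourArea(k), onz(C[n],[e[0]],93)[0].round(1))
for a in P["top"]:
    best=None
    for b in P["scene"]:
        o1,v1=ray(C["top"],[a[0]]);o2,v2=ray(C["scene"],[b[0]]);v1=v1[0];v2=v2[0]
        s=np.linalg.lstsq(np.c_[v1,-v2],o2-o1,rcond=None)[0]
        p,q=o1+v1*s[0],o2+v2*s[1]; g=np.linalg.norm(p-q)
        if best is None or g<best[0]: best=(g,(p+q)/2)
    print("tri",best[0].round(1),best[1].round(1))
print("collar",onz(C["top"],[(292,181)],78),"deck corners",onz(C["top"],[(243,117),(381,156),(209,220),(352,262)],60).round(0))
print("tin",onz(C["top"],[(105,163)],70),"handle",onz(C["top"],[(421,266)],22))
from scipy.spatial.transform import Rotation as Ro
print(Ro.from_quat(robot.get_state()['ee_rot']).as_matrix().round(3))
E
```

```text
Traceback (most recent call last):
IndexError: list index out of range
```

```bash
cat > meas.py <<'E'
from h import *
T=[(262,149),(342,170),(247,198),(334,226)]; S=[(205,229),(288,252),(223,183),(307,210)]
C={n:cam(n) for n in("scene","top")}; P={}
for n,seeds in(("scene",S),("top",T)):
    im=cv2.imread(f'pics/{n}0.png').astype(int)
    B,G,R=im[...,0],im[...,1],im[...,2]
    print([im[q[1],q[0]] for q in seeds])
    P[n]=[]
    for q in seeds:
        m=((R-G>85)&(R>130)).astype(np.uint8); z=np.zeros_like(m); cv2.circle(z,q,23,1,-1); m*=z
        m=cv2.morphologyEx(m,cv2.MORPH_CLOSE,np.ones((5,5)))
        k=max(cv2.findContours(m,0,2)[0],key=cv2.contourArea)
        e=cv2.fitEllipse(cv2.convexHull(k)); P[n].append(e); print(n,q,np.round(e[0],1),np.round(e[1],1),cv2.contourArea(k), onz(C[n],[e[0]],93)[0].round(1))
for a in P["top"]:
    best=None
    for b in P["scene"]:
        o1,v1=ray(C["top"],[a[0]]);o2,v2=ray(C["scene"],[b[0]]);v1=v1[0];v2=v2[0]
        s=np.linalg.lstsq(np.c_[v1,-v2],o2-o1,rcond=None)[0]
        p,q=o1+v1*s[0],o2+v2*s[1]; g=np.linalg.norm(p-q)
        if best is None or g<best[0]: best=(g,(p+q)/2)
    print("tri",best[0].round(1),best[1].round(1))
print("collar",onz(C["top"],[(292,181)],78),"deck corners",onz(C["top"],[(243,117),(381,156),(209,220),(352,262)],60).round(0))
print("tin",onz(C["top"],[(105,163)],70),"handle",onz(C["top"],[(421,266)],22))
from scipy.spatial.transform import Rotation as Ro
print(Ro.from_quat(robot.get_state()['ee_rot']).as_matrix().round(3))
E
python3 meas.py
```

```text
[array([ 58, 114, 215]), array([ 54, 112, 214]), array([ 58, 114, 215]), array([ 56, 114, 215])]
scene (205, 229) [204.3 227.9] [25.8 30.8] 576.0 [ 581.3 -175.8   93. ]
scene (288, 252) [288.3 250.9] [27.  32.1] 645.0 [632.1  30.1  93. ]
scene (223, 183) [223.2 182.3] [22.1 28.7] 456.5 [ 436.4 -150.4   93. ]
scene (307, 210) [306.7 208.9] [23.4 30. ] 518.5 [508.2  69.2  93. ]
[array([ 60, 108, 209]), array([ 59, 107, 207]), array([ 61, 109, 210]), array([ 60, 108, 208])]
top (262, 149) [261.4 148.8] [27.7 28.3] 587.0 [625.6  29.6  93. ]
top (342, 170) [342.2 169.5] [27.6 28.6] 591.0 [ 569.6 -177.4   93. ]
top (247, 198) [246.4 197.7] [28.3 28.5] 598.0 [499.1  68.7  93. ]
top (334, 226) [333.6 225.6] [28.4 28.7] 605.0 [ 425.6 -151.7   93. ]
tri 0.2 [627.4  29.9  85.1]
tri 0.0 [ 572.1 -179.3   79.1]
tri 0.3 [500.4  69.3  82.5]
tri 0.1 [ 426.5 -153.    80.9]
collar [[543.27988357 -48.51810522  78.        ]] deck corners [[ 720.   79.   60.]
 [ 611. -286.   60.]
 [ 446.  168.   60.]
 [ 333. -201.   60.]]
tin [[598.49607292 443.6989821   70.        ]] handle [[ 319.81008761 -392.17787956   22.        ]]
[[-0.    -0.928  0.372]
 [-0.001  0.372  0.928]
 [-1.    -0.    -0.001]]
```

Call:
send_rows(deltas=[1,-4,-4,0,3,-8,-7.5,0,5,-12,-11,0,6,-16,-15,0,7,-20,-18.5,0,8,-24,-22,0,9,-28,-26,0,9,-32,-29.5,0,9,-36,-33,0,9,-39,-36,0,9,-41,-37.4,0,9,-41,-37.4,0,9,-41,-37.4,0], claw=1, squeeze=20)

```text
time: 1.4
tool_pos: [474.7, 76.9, 202.0]
ee_rot: [-0.395, 0.587, 0.394, 0.586]
wrist_force: [0.0, 0.0, -0.5]
grip_width: 0.006
```

```bash
cat > d.py <<'E'
from h import *
from scipy.spatial.transform import Rotation as Ro
def delta(x,y,z):
    s=robot.get_state(); return (Ro.from_quat(s['ee_rot']).as_matrix().T@(np.array([x,y,z])-s['tool_pos'])/10).round(2)
E
python3 - <<'E'
from d import *
c=cam("wrist"); im=robot.read_camera("wrist"); cv2.imwrite('pics/w1.png',im[:,:,::-1])
pts=np.array([[474.7,76.9,136],[499,68.7,92],[625.6,29.6,92]],float)
print(cv2.projectPoints(pts,cv2.Rodrigues(c[2])[0],c[3],c[0],c[1])[0][:,0].round(0))
E
```

```text
[[281. 266.]
 [283. 269.]
 [296. 402.]]
```

View pics/w1.png

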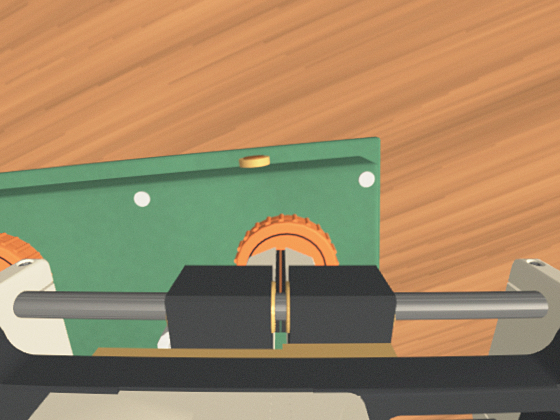

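The wrist view shows the cap partly behind the fingers, with its near rim at about (287,216) and its sides at columns 235 to 338. It is centred on the fingers sideways.

```bash
python3 - <<'E'
from d import *
c=cam("wrist"); p=onz(c,[(287,216),(287,222),(235,262),(338,262)],92); print(p.round(1)); y=np.array([-.928,.372,0]); z=np.array([.372,.928,0])
print("along y,z from centre", [( ((q-[499,68.7,92])@y).round(1), ((q-[499,68.7,92])@z).round(1)) for q in p])
print(delta(474,79,167))
E
```

```text
[[460.4  88.9  92. ]
 [464.6  87.2  92. ]
 [479.3  40.   92. ]
 [507.8 110.6  92. ]]
along y,z from centre [(np.float64(43.3), np.float64(4.4)), (np.float64(38.8), np.float64(4.4)), (np.float64(7.7), np.float64(-33.9)), (np.float64(7.4), np.float64(42.1))]
[ 3.49 -0.02  0.01]
```

Call:
send_rows(deltas=[2,0,0,0,3.5,0,0,0,3.8,0,0,0,4.0,0,0,0,4.0,0,0,0])

```text
time: 1.95
tool_pos: [473.8, 79.8, 162.1]
ee_rot: [-0.396, 0.586, 0.396, 0.585]
wrist_force: [0.3, -0.0, 0.8]
grip_width: 0.003
```

Call:
send_rows(deltas=[0.1,0,0,0,0.2,0,0,0,0.3,0,0,0,0.3,0,0,0])

```text
time: 2.35
tool_pos: [473.8, 79.8, 159.2]
ee_rot: [-0.396, 0.586, 0.396, 0.586]
wrist_force: [-0.4, -0.1, 0.1]
grip_width: 0.01
```

Call:
send_rows(deltas=[0.1,0,0,0,0.2,0,0,0,0.2,0,0,0])

```text
time: 2.65
tool_pos: [473.7, 79.7, 157.0]
ee_rot: [-0.396, 0.587, 0.396, 0.585]
wrist_force: [-0.2, -0.2, 0.4]
grip_width: 0.006
```

Call:
send_rows(deltas=[0.1,0,0,0,0.1,0,0,0])

```text
time: 2.85
tool_pos: [473.8, 79.7, 156.0]
ee_rot: [-0.396, 0.587, 0.396, 0.585]
wrist_force: [-0.1, -0.5, 1.7]
grip_width: 0.006
```

Call:
send_rows(deltas=[0.1,0,0,0,0.1,0,0,0])

```text
time: 3.05
tool_pos: [473.8, 79.7, 155.1]
ee_rot: [-0.396, 0.586, 0.396, 0.585]
wrist_force: [-1.0, 0.1, 5.7]
grip_width: 0.004
```

Call:
send_rows(deltas=[0.1,0,0,0,0.1,0,0,0])

```text
time: 3.25
tool_pos: [473.8, 79.7, 154.3]
ee_rot: [-0.396, 0.586, 0.396, 0.586]
wrist_force: [-2.4, -0.7, 7.2]
grip_width: 0.004
```

C reads 7 N at about 2.2 mm, which is the seated stiffness. Next is cap A.

Call:
send_rows(deltas=[-1.2,0,0,0,-2,-3,0,0,-2,-7.5,0.5,0,-2,-12,1,0,-1.8,-13.2,1,0,-1,-13.2,1,0,-0.8,-13.2,1,0,-0.8,-13.2,1,0])

```text
time: 4.05
tool_pos: [598.0, 40.5, 161.4]
ee_rot: [-0.396, 0.587, 0.396, 0.585]
wrist_force: [-0.4, -0.5, -0.5]
grip_width: 0.004
```

Call:
send_rows(deltas=[0.1,0,0,0,0.2,0,0,0,0.3,0,0,0,0.3,0,0,0])

```text
time: 4.45
tool_pos: [597.6, 40.9, 158.6]
ee_rot: [-0.395, 0.587, 0.397, 0.584]
wrist_force: [-3.4, 1.7, 5.0]
grip_width: 0.007
```

Call:
send_rows(deltas=[0.1,0,0,0,0.1,0,0,0])

```text
time: 4.65
tool_pos: [597.6, 41.0, 158.1]
ee_rot: [-0.396, 0.587, 0.397, 0.585]
wrist_force: [-3.1, -0.2, 6.8]
grip_width: 0.006
```

A reads about 3.6 N/mm, so it is seated. Next is cap B.

Call:
send_rows(deltas=[-1.2,0,0,0,-2,0,-3,0,-2,-1,-7.5,0,-2,-2,-12,0,-2,-2.7,-16.5,0,-2,-2.7,-20.5,0,-1.2,-2.7,-21.3,0,-0.8,-2.7,-21.3,0,-0.6,-2.7,-21.3,0,-0.6,-2.7,-21.3,0])

```text
time: 5.65
tool_pos: [544.1, -164.8, 164.2]
ee_rot: [-0.396, 0.586, 0.398, 0.584]
wrist_force: [0.1, 1.3, 0.4]
grip_width: 0.009
```

Call:
send_rows(deltas=[0.1,0,0,0,0.2,0,0,0,0.2,0,0,0])

```text
time: 5.95
tool_pos: [544.3, -164.1, 162.1]
ee_rot: [-0.396, 0.586, 0.398, 0.584]
wrist_force: [-0.1, 0.1, -0.8]
grip_width: 0.007
```

Call:
send_rows(deltas=[0.1,0,0,0,0.2,0,0,0,0.2,0,0,0])

```text
time: 6.25
tool_pos: [544.2, -164.0, 159.9]
ee_rot: [-0.396, 0.586, 0.398, 0.584]
wrist_force: [0.3, 0.1, 0.4]
grip_width: 0.001
```

Call:
send_rows(deltas=[0.1,0,0,0,0.2,0,0,0,0.2,0,0,0])

```text
time: 6.55
tool_pos: [544.1, -164.1, 157.8]
ee_rot: [-0.396, 0.586, 0.398, 0.584]
wrist_force: [-0.4, 0.1, -0.6]
grip_width: 0.003
```

Call:
send_rows(deltas=[0.1,0,0,0,0.2,0,0,0])

```text
time: 6.75
tool_pos: [544.1, -164.1, 155.7]
ee_rot: [-0.396, 0.586, 0.398, 0.584]
wrist_force: [-0.1, 0.5, -0.1]
grip_width: 0.007
```

Call:
send_rows(deltas=[0.1,0,0,0,0.1,0,0,0])

```text
time: 6.95
tool_pos: [544.1, -164.1, 154.7]
ee_rot: [-0.396, 0.586, 0.398, 0.584]
wrist_force: [0.5, -0.3, 1.0]
grip_width: 0.007
```

Call:
send_rows(deltas=[0.1,0,0,0,0.1,0,0,0])

```text
time: 7.15
tool_pos: [544.1, -164.1, 153.7]
ee_rot: [-0.396, 0.586, 0.398, 0.584]
wrist_force: [-0.9, 0.6, 3.0]
grip_width: 0.005
```

Call:
send_rows(deltas=[0.1,0,0,0,0.1,0,0,0])

```text
time: 7.35
tool_pos: [544.1, -164.1, 153.0]
ee_rot: [-0.396, 0.586, 0.398, 0.584]
wrist_force: [-2.5, 0.3, 6.7]
grip_width: 0.004
```

B is also seated. Next is cap D, which should rock.

Call:
send_rows(deltas=[-1.5,0,0,0,-2.4,1,-0.5,0,-2.4,5,-2,0,-2.4,8.6,-3.2,0,-1.6,8.6,-3.2,0,-1,8.6,-3.2,0,-0.9,8.6,-3.2,0,-0.9,8.6,-3.2,0])

```text
time: 8.15
tool_pos: [453.2, -162.2, 162.1]
ee_rot: [-0.396, 0.586, 0.398, 0.584]
wrist_force: [0.0, 0.7, 0.5]
grip_width: -0.002
```

Call:
send_rows(deltas=[0.1,0,0,0,0.2,0,0,0,0.2,0,0,0])

```text
time: 8.45
tool_pos: [453.4, -162.1, 160.0]
ee_rot: [-0.396, 0.586, 0.398, 0.584]
wrist_force: [-0.3, 0.3, 0.8]
grip_width: 0.001
```

Call:
send_rows(deltas=[0.1,0,0,0,0.2,0,0,0])

```text
time: 8.65
tool_pos: [453.5, -162.1, 157.9]
ee_rot: [-0.396, 0.586, 0.398, 0.584]
wrist_force: [0.2, 0.0, 0.0]
grip_width: 0.005
```

Call:
send_rows(deltas=[0.1,0,0,0,0.1,0,0,0])

```text
time: 8.85
tool_pos: [453.4, -162.1, 156.8]
ee_rot: [-0.396, 0.586, 0.398, 0.584]
wrist_force: [0.0, 0.3, -0.4]
grip_width: 0.003
```

Call:
send_rows(deltas=[0.1,0,0,0,0.1,0,0,0])

```text
time: 9.05
tool_pos: [453.5, -162.1, 155.8]
ee_rot: [-0.396, 0.586, 0.398, 0.584]
wrist_force: [0.9, -0.5, -0.5]
grip_width: 0.007
```

Call:
send_rows(deltas=[0.1,0,0,0,0.1,0,0,0])

```text
time: 9.25
tool_pos: [453.5, -162.1, 154.7]
ee_rot: [-0.396, 0.586, 0.398, 0.584]
wrist_force: [0.2, -0.2, 1.3]
grip_width: 0.002
```

Call:
send_rows(deltas=[0.1,0,0,0,0.1,0,0,0])

```text
time: 9.45
tool_pos: [453.6, -162.1, 153.7]
ee_rot: [-0.397, 0.586, 0.398, 0.584]
wrist_force: [0.1, -1.4, 1.4]
grip_width: 0.006
```

Call:
send_rows(deltas=[0.1,0,0,0,0.1,0,0,0])

```text
time: 9.65
tool_pos: [453.6, -162.1, 152.7]
ee_rot: [-0.397, 0.586, 0.398, 0.584]
wrist_force: [-0.2, 0.4, 3.6]
grip_width: 0.007
```

Call:
send_rows(deltas=[0.1,0,0,0,0.1,0,0,0])

```text
time: 9.85
tool_pos: [453.7, -162.1, 152.0]
ee_rot: [-0.396, 0.586, 0.398, 0.584]
wrist_force: [-1.0, 0.6, 8.0]
grip_width: 0.002
```

```bash
python3 - <<'E'
from d import *
r=[]
for n in("scene","top"):
    im=robot.read_camera(n)[:,:,::-1].copy(); cv2.imwrite(f'pics/{n}_D.png',im)
    x,y=(223,183) if n=="scene" else (334,226)
    a=cv2.imread(f'pics/{n}0.png')
    r.append(np.hstack([cv2.resize(i[y-30:y+30,x-35:x+35],None,fx=5,fy=5,interpolation=cv2.INTER_CUBIC) for i in(a,im)]))
cv2.imwrite('pics/cmp.png',np.vstack(r)); print([robot.get_state()['wrist_force'].round(1) for _ in range(2)])
E
```

```text
[array([-1.2,  0.9,  7.6]), array([-1.2,  0.9,  7.6])]
```

View pics/cmp.png

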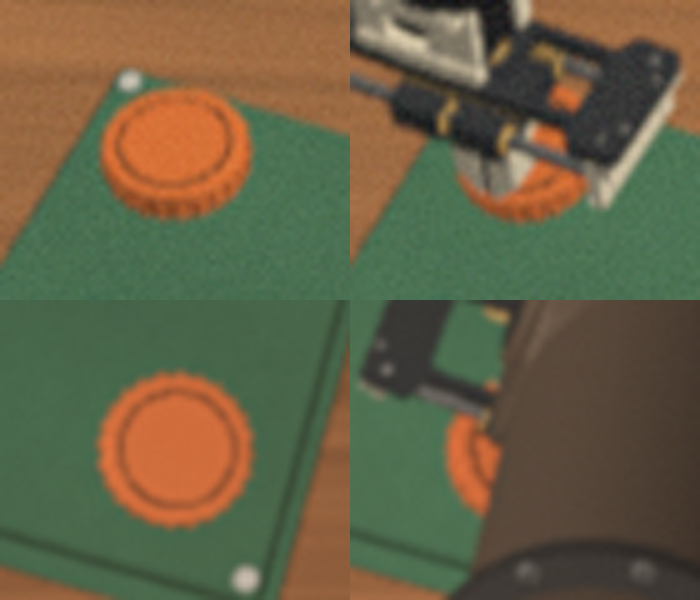

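The pictures can't settle it, because the arm hides most of D. I'll measure the settled force at each height on the way up.

Call:
send_rows(deltas=[-0.1,0,0,0,-0.1,0,0,0,-0.1,0,0,0])

```text
time: 10.25
tool_pos: [453.6, -162.1, 153.0]
ee_rot: [-0.397, 0.586, 0.398, 0.584]
wrist_force: [0.4, 0.4, 2.3]
grip_width: 0.006
```

Call:
send_rows(deltas=[-0.05,0,0,0,-0.05,0,0,0,-0.05,0,0,0])

```text
time: 10.55
tool_pos: [453.6, -162.1, 153.4]
ee_rot: [-0.397, 0.586, 0.398, 0.584]
wrist_force: [-0.3, 0.5, 1.0]
grip_width: 0.003
```

Call:
send_rows(deltas=[-0.05,0,0,0,-0.05,0,0,0,-0.05,0,0,0])

```text
time: 10.85
tool_pos: [453.6, -162.1, 153.9]
ee_rot: [-0.397, 0.586, 0.398, 0.584]
wrist_force: [-0.7, 0.5, 1.2]
grip_width: 0.007
```

Call:
send_rows(deltas=[-0.05,0,0,0,-0.05,0,0,0,-0.05,0,0,0])

```text
time: 11.15
tool_pos: [453.6, -162.1, 154.4]
ee_rot: [-0.396, 0.586, 0.398, 0.584]
wrist_force: [-0.2, -0.5, 2.0]
grip_width: 0.008
```

Call:
send_rows(deltas=[-0.05,0,0,0,-0.05,0,0,0,-0.05,0,0,0])

```text
time: 11.45
tool_pos: [453.6, -162.1, 154.9]
ee_rot: [-0.396, 0.586, 0.398, 0.584]
wrist_force: [-0.5, 0.1, 0.8]
grip_width: 0.006
```

Call:
send_rows(deltas=[0.1,0,0,0,0.15,0,0,0,0.2,0,0,0,0.2,0,0,0])

```text
time: 11.85
tool_pos: [453.6, -162.1, 152.9]
ee_rot: [-0.396, 0.586, 0.398, 0.584]
wrist_force: [0.7, 0.7, 1.4]
grip_width: 0.005
```

```bash
cat > avg.py <<'E'
from d import *
f=[];z=[]
for _ in range(10):
    robot.read_camera("wrist"); s=robot.get_state(); f.append(s['wrist_force']); z.append(s['tool_pos'])
print(np.mean(f,0).round(2),np.std(f,0).round(2),np.mean(z,0).round(2),s['time'])
E
python3 avg.py
```

```text
[-0.28  0.22  2.7 ] [0.4  0.51 0.32] [ 453.62 -162.12  152.94] 12.35
```

Call:
send_rows(deltas=[-0.2,0,0,0,-0.4,0,0,0,-0.6,0,0,0,-0.6,0,0,0])

```text
time: 12.75
tool_pos: [453.7, -162.2, 159.2]
ee_rot: [-0.397, 0.586, 0.398, 0.584]
wrist_force: [-0.3, -0.6, -0.3]
grip_width: 0.008
```

```bash
python3 avg.py
```

```text
[ 0.25 -0.01  0.05] [0.42 0.51 0.57] [ 453.59 -162.1   158.89] 13.25
```

Call:
send_rows(deltas=[0.2,0,0,0,0.4,0,0,0,0.49,0,0,0,0.49,0,0,0])

```text
time: 13.65
tool_pos: [453.7, -162.2, 153.9]
ee_rot: [-0.397, 0.586, 0.398, 0.584]
wrist_force: [0.3, 0.4, 1.7]
grip_width: 0.009
```

```bash
python3 avg.py
```

```text
[ 0.3  -0.08  1.72] [0.45 0.38 0.49] [ 453.7  -162.14  154.06] 14.15
```

Call:
send_rows(deltas=[0.1,0,0,0,0.19,0,0,0,0.19,0,0,0])

```text
time: 14.45
tool_pos: [453.8, -162.0, 152.2]
ee_rot: [-0.397, 0.586, 0.398, 0.584]
wrist_force: [-0.2, 1.0, 6.9]
grip_width: 0.004
```

```bash
python3 avg.py
```

```text
[-0.11  0.49  6.07] [0.58 0.43 0.29] [ 453.76 -162.08  152.32] 14.95
```

D is soft at first (1.7 N at 154.06, 2.7 N at 152.94), then meets a stop (6.1 N at 152.32). It therefore rocks by about 0.1 rad, while the others are linear at about 3.5 N/mm. D is the loose cap, so I'll press it in the middle.

Call:
send_rows(deltas=[-0.8,0,0,0,-1.2,0,0,0,-1.2,1.5,0,0,-1.2,3,0,0,-0.8,3,0,0,-0.5,3,0,0,-0.5,3,0,0])

```text
time: 15.65
tool_pos: [426.4, -151.2, 157.2]
ee_rot: [-0.397, 0.586, 0.398, 0.584]
wrist_force: [0.2, -0.4, 0.9]
grip_width: 0.005
```

Call:
send_rows(deltas=[0.1,0,0,0,0.2,0,0,0,0.25,0,0,0,0.25,0,0,0])

```text
time: 16.05
tool_pos: [426.9, -151.4, 155.1]
ee_rot: [-0.397, 0.586, 0.398, 0.584]
wrist_force: [-2.5, 0.8, 9.1]
grip_width: 0.008
```

Call:
send_rows(deltas=[0.1,0,0,0,0.1,0,0,0])

```text
time: 16.25
tool_pos: [427.0, -151.5, 154.4]
ee_rot: [-0.396, 0.586, 0.398, 0.584]
wrist_force: [-3.7, 1.2, 10.5]
grip_width: 0.009
```

Call:
send_rows(deltas=[0.2,0,0,0,0.4,0,0,0,0.4,0,0,0])

```text
time: 16.55
tool_pos: [427.0, -151.5, 150.7]
ee_rot: [-0.396, 0.586, 0.398, 0.584]
wrist_force: [-4.0, 2.1, 10.2]
grip_width: 0.004
```

Call:
send_rows(deltas=[0.2,0,0,0,0.3,0,0,0,0.3,0,0,0])

```text
time: 16.85
tool_pos: [427.0, -151.5, 148.3]
ee_rot: [-0.396, 0.586, 0.399, 0.584]
wrist_force: [-5.0, 1.1, 14.2]
grip_width: 0.003
```

Call:
send_rows(deltas=[0.1,0,0,0,0.2,0,0,0,0.2,0,0,0])

```text
time: 17.15
tool_pos: [427.1, -151.6, 147.8]
ee_rot: [-0.396, 0.586, 0.399, 0.584]
wrist_force: [-9.2, 3.9, 34.8]
grip_width: 0.006
```

Call:
send_rows(deltas=[0.1,0,0,0,0.2,0,0,0,0.2,0,0,0])

```text
time: 17.45
tool_pos: [427.1, -151.7, 147.7]
ee_rot: [-0.395, 0.585, 0.399, 0.585]
wrist_force: [-11.1, 4.1, 41.1]
grip_width: 0.008
```

D hit a hard stop about 8 mm down, at 35 to 41 N. I'll draw back and check it.

Call:
send_rows(deltas=[-0.3,0,0,0,-1,0,0,0,-3,0,0,0,-6,0,0,0,-10,0,0,0,-12,3,4,0,-12,4,8,0,-12,4,12,0,-12,4,16,0,-12,4,20,0,-12,4,24,0,-12,4,28,0,-12,4,32,0,-12,4,36,0,-12,4,40,0,-12,4,40,0])

```text
time: 19.05
tool_pos: [538.5, 240.7, 268.2]
ee_rot: [-0.396, 0.584, 0.401, 0.584]
wrist_force: [0.1, 0.2, -0.3]
grip_width: 0.006
```

```bash
python3 - <<'E'
from h import *
r=[]
for n in("scene","top"):
    im=robot.read_camera(n)[:,:,::-1].copy(); a=cv2.imread(f'pics/{n}0.png')
    x0,y0=(85,150) if n=="scene" else (195,100)
    r.append(np.hstack([cv2.resize(i[y0:y0+190,x0:x0+265],None,fx=1.5,fy=1.5) for i in(a,im)]))
    cv2.imwrite(f'pics/{n}_end.png',im)
    b=cv2.GaussianBlur
    d=b(cv2.absdiff(a,im),(5,5),0).max(2)
    for nm,q in (dict(D=(223,183),C=(307,210),B=(205,229),A=(288,252),collar=(259,226),blade=(112,205),handle=(150,167),tin=(457,262)) if n=="scene" else dict(A=(262,149),B=(342,170),C=(247,198),D=(334,226),collar=(292,181),blade=(442,210),handle=(421,266),tin=(107,164))).items():
        print(n,nm,d[q[1]-20:q[1]+20,q[0]-20:q[0]+20].max(),end='; ')
    print()
cv2.imwrite('pics/end.png',np.vstack(r)); s=robot.get_state(); print(s['time'],s['tool_pos'],s['wrist_force'])
E
```

```text
scene D 67; scene C 9; scene B 9; scene A 9; scene collar 9; scene blade 10; scene handle 9; scene tin 10; 
top A 19; top B 19; top C 19; top D 32; top collar 18; top blade 19; top handle 19; top tin 96; 
19.15 [538.03915407 235.11637855 268.1087651 ] [-0.05050763 -0.65706655  0.79553861]
```

View pics/end.png

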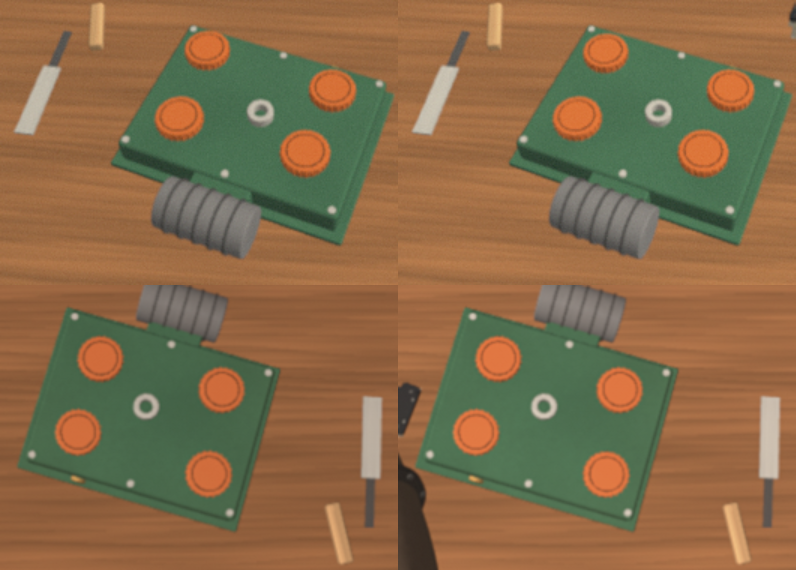

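In the end views only cap D has changed: it sits lower and looks level in the scene view. The other caps, collar, blade, handle and jar match the first pictures. The jar's difference in the top view is probably the arm passing over it, since the scene view shows no change there.

```bash
python3 -c "
from workcell import robot
print(robot.close_job(), robot.get_state()['time'])"
```

```text
the job is handed in; nothing more can be done
the job is handed in; nothing more can be done
```

The loose cap was D, the near right-hand one at about (426, −152) mm. I pressed it home in the middle and handed the job in at about 19 s of the 48 s allowed; no verdict was reported.

- **Finding it:** I pressed near the rims of C, A, B and then D with the shut fingertips. C, A and B resisted at roughly 3.5 N/mm, and the highest reading on them was 7.2 N. D gave softly, about 2.7 N over some 3 mm (roughly 0.1 rad), before meeting a stop.
- **Pressing it home:** D gave way at about 10 N and stopped hard about 8 mm lower. I pressed harder than needed, 35 to 41 N at the wrist where 25 N was ample, before drawing back.
- **Last checks:**
  - **Scene view:** only D had changed. It sits lower and looks level, and the other caps and all the loose things match the first picture.
  - **Top view:** this check disagreed at the jar. That is most likely the arm in view, as the scene view shows the jar unmoved.
  - **Force:** the wrist read close to zero with the arm clear.
- **Not checked:** I inferred D's tilt from force and depth, as the arm hid it from the cameras. I also didn't press D again after it went home. A's contact height was only bracketed, so its reading is less certain than the others.

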